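# Angle a bar past a post into its bay

### The arm

A 7-joint arm with a two-finger parallel gripper is mounted at the origin on the work surface; the furniture and walls round the work are solid. World frame = base frame: x ahead of the robot, y to its left, z up, the work surface at z = 0. Lengths are in mm, angles in rad, forces in N, time in s.
With the tool pointing down it reaches from about 400 to 875 mm from the base axis. Payload 19.3 kg.
Tool frame: the origin (TCP) lies at the very end of the fingers, on their centre line; the grasp point (between the pads) lies 19 mm behind it (grip_point_offset is the z of the grasp point in the tool frame, in mm); z points along the fingers, y is the line along which they close (so a half turn about z gives the same grasp; the last joint's range is limited). The gripper opens to 85 mm and grips with 20 to 120 N. Pads are 22 mm wide; open, the fingers measure 114 mm over their backs; the gripper's body (76 mm by 85 mm) begins 54 mm behind the grasp point. The pads swing forward as they close: fully open they stand 13 mm farther back than shut.
Start: joints at [1.16, 0.521, -0.036, 1.599, 0.021, 1.021, -0.113], TCP at [208.872, -589.055, 204.691] pointing down, gripper open.
Joint ranges: [-2.91, 2.91], [-0.3, 2.13], [-1.5, 1.42], [0.17, 2.43], [-1.26, 4.41], [0.16, 1.93], [-2.52, 2.52]. Speed limits (rad/s): [1.89, 1.89, 2.39, 2.39, 3.01, 3.01, 3.01].

### API

Orientations are given as a 3x3 rotation matrix whose columns are the frame's x, y, z axes.
In Python, from workcell import movep, movel, goto_joints, open_gripper, clamp, wait, inverse_kinematics, read_state, camera, PlanningError, finish_job, grip_point_offset gives the robot as it stands. Calls block until the motion is done:
- movep(position, orientation): joint-space move of the TCP to a pose.
- movel(position, frame=None, max_speed=150, guard=None): straight line of the TCP; frame=None keeps the orientation; max_speed is the mean speed in mm/s. With guard (N) it stops when the force on the tool has changed by that much, and returns True; else False.
- goto_joints(angles): joint-space move.
- open_gripper() and clamp(): open the fingers fully, or close them until they stop; the grip force is fixed at half the most.
- wait(seconds).
- inverse_kinematics(position, orientation): joint angles nearest the present ones, or None.
- read_state(): the state.
- camera(name): name is "scene" or "top"; returns a dict with "image" (480x640x3 uint8, blue, green, red), "range_z" (480x640 float32, mm along the optical axis (not along the pixel's ray), 0 where there is no reading), "fx", "fy", "cx", "cy" (pixels), "cam_to_world" (4x4, takes a point from camera to world coordinates). Camera axes: x right, y up, looking along -z (the intrinsics and any distortion apply to the point x, -y, -z); pixel columns grow to the right and rows downward; lengths in mm; the calibration is good to about 2 mm. A picture is of the moment at which its call begins.
A pose or a line that the arm cannot do raises PlanningError and nothing moves.
- finish_job(): hands the job in; it is judged then, once.
The state is a dict: "time": time; "qpos": joint angles; "qvel": joint speeds; "joint_efforts": joint torques, N m; "eef_pos": TCP position; "tool_rot": TCP orientation; "ft_force": force on the tool from outside, world axes, zero at the start; "torque": the same for the moment, N m; "finger_gap": finger opening in mm; "gripper_force": force on a finger pad.
Only numpy, scipy, OpenCV 4.12 (cv2) and the standard library are available. Lean on these libraries where they do the work, as an engineer would, in place of code of your own. Each camera call takes 0.05 s, during which the arm holds its last target. There are 200 camera calls.

### The job

Push the steel bar along the worktop into the blue bay: angle its orange-capped end in behind the red-topped post first, then swing the bare end in, until the bar lies flat against the back fence between the two end stops. Push it gently, without ramming it into the bay or the post, never lift or tip it off the worktop, and leave the other things where they stand.

Things in the scene. Friction and masses are not known exactly. Their poses are not given: they have to be found in the camera images.
- bar: loose steel bar, orange plastic cap on one end: 20 mm wide (its x), 100 mm long (its y, cap included), 14 mm high, 0.17 to 0.35 kg. Origin: centre of its underside. The cap is at its -y end. At the start it lies before the bay, within 17 degrees of parallel to the mouth and shifted to +y, the cap nearer the post and the bay
- cap_end (a point): centre of the end face of the orange-capped end of the bar, 7 mm above its underside, 50 mm from the bar's centre
- bare_end (a point): centre of the end face of the bare steel end of the bar, 7 mm above its underside, 50 mm from the bar's centre
- bay: fixed blue three-sided bay, no floor: back fence and two end stops, 22 mm high, 12 mm thick. Origin: on the worktop, middle of the open mouth; +x points into the bay (ahead and to the right, seen from the robot), +y to its left along the mouth. Fence front face at x = 30 mm; end stops' inner faces at y = 59 and -59 mm, from the fence out to x = 0. Flush bar: centre line at x = 20 mm
- post_top (a point): top centre of the fixed red-topped steel post, 12 mm in diameter, 45 mm high, at x = -17, y = -34 mm in the bay's frame. It bars the straight way in: the capped end must pass at a slant between post and fence. Nearer the robot stands the fixed monitor, 41 cm high, right edge at about x = 0.26, y = -0.25 m: keep the arm clear of it
- petri_dish: clear covered dish, 64 mm across, 14 mm high, to the left of the bar; loose bystander; origin at the centre of its underside
- hex_keys: red folding hex-key set, 20x62x18 mm, to the left of the bar, near the back; loose bystander; origin at the centre of its underside
- objective_can: black can with a ribbed grey lid, 37 mm across, 54 mm high, to the left of the hex keys; loose bystander; origin at the centre of its underside
- loupe: black round loupe with a white band, 36 mm across, 30 mm high, beside the dish, on the robot's side; loose bystander; origin at the centre of its underside
- black_mount: black round specimen mount, 30 mm across, 16 mm high, on the robot's side of the work; loose bystander; origin at the centre of its underside
- red_mount: red round specimen mount, 30 mm across, 15 mm high, on the robot's side of the work; loose bystander; origin at the centre of its underside
There are look-alikes about, which are no part of the job. Several things have the shape of the bar; the one meant has the colours described above.

How it is judged:
By the outcome, as a careful person would: the job done as asked, in the order asked, and still so for the second after the job is handed in, with the robot touching nothing.
It also fails if it takes over 58 s, if anything falls off the work surface, if the arm or the gripper's body presses on something with over 40 N, if the wrist force passes 120 N, or if a joint passes its speed limit or range.

## Working session

There is one attempt and no reset: what is moved stays moved. The work goes in short steps, each a Python script; the robot and the scene stay as the last script left them, time stands still between calls to the robot, and variables do not carry over. Pictures are saved under pics/ and viewed, at most 10 in all, crops included, and the job is handed in when it is done.

```bash
ls; mkdir -p pics; cat > h.py <<'E'
import numpy as np, cv2
from workcell import *
def w2p(c,P):
    T=np.linalg.inv(c["cam_to_world"]); p=T[:3,:3]@np.array(P,float)+T[:3,3]
    return c["cx"]+c["fx"]*p[0]/-p[2], c["cy"]-c["fy"]*p[1]/-p[2]
def cloud(c):
    v,u=np.mgrid[:480,:640]; z=c["range_z"]
    P=np.stack([(u-c["cx"])/c["fx"]*z,-(v-c["cy"])/c["fy"]*z,-z],-1)
    return P@c["cam_to_world"][:3,:3].T+c["cam_to_world"][:3,3]
def plane(c,u,v,h):
    d=c["cam_to_world"][:3,:3]@np.array([(u-c["cx"])/c["fx"],-(v-c["cy"])/c["fy"],-1.]); o=c["cam_to_world"][:3,3]
    return o+d*(h-o[2])/d[2]
E
python3 - <<'E'
from h import *
for n in("top","scene"):
    c=camera(n); cv2.imwrite(f"pics/{n}0.png",c["image"]); np.savez(f"{n}0.npz",**c)
    print(n,{k:(v if not hasattr(v,'shape') or v.size<20 else v.shape) for k,v in c.items()})
print(read_state(),grip_point_offset)
E
```

```text
pics
top {'image': (480, 640, 3), 'range_z': (480, 640), 'fx': 547.4482125191439, 'fy': 547.4482125191439, 'cx': 320.09339974188595, 'cy': 241.15644305007626, 'cam_to_world': array([[ 1.56977656e-02,  9.95214788e-01, -9.64422377e-02,
         2.98847539e+02],
       [-9.99727898e-01,  1.39577949e-02, -1.86898441e-02,
        -3.77600222e+02],
       [-1.72542883e-02,  9.67093843e-02,  9.95163094e-01,
         8.97203741e+02],
       [ 0.00000000e+00,  0.00000000e+00,  0.00000000e+00,
         1.00000000e+00]])}
scene {'image': (480, 640, 3), 'range_z': (480, 640), 'fx': 452.28728897971143, 'fy': 452.28728897971143, 'cx': 329.00477300904237, 'cy': 238.88750588373375, 'cam_to_world': array([[ 4.35972072e-01,  4.03755508e-01, -8.04307057e-01,
        -3.26037486e+02],
       [-8.99957018e-01,  1.93217789e-01, -3.90825091e-01,
        -6.99497963e+02],
       [-2.39135174e-03,  8.94230606e-01,  4.47600163e-01,
         4.28085750e+02],
       [ 0.00000000e+00,  0.00000000e+00,  0.00000000e+00,
         1.00000000e+00]])}
{'time': 0.1, 'qpos': array([ 1.15977261,  0.5219596 , -0.03637662,  1.59992837,  0.02121416,
        1.02107353, -0.11280319]), 'qvel': array([ 4.16303587e-05, -1.84980146e-03, -1.44900270e-03, -1.42117199e-03,
        1.30107641e-03, -1.12604255e-03, -1.50801675e-03]), 'joint_efforts': array([ 4.78976566e-03, -9.28488851e+01,  1.98464133e+00, -3.70532048e+01,
        1.82465598e-02,  5.40164197e-03, -1.20471407e-05]), 'eef_pos': array([ 208.80266964, -588.76000394,  204.1876083 ]), 'tool_rot': array([[ 9.42467776e-01,  3.34296794e-01, -3.79774068e-04],
       [ 3.34297006e-01, -9.42467341e-01,  9.07233694e-04],
       [-5.46393406e-05, -9.81995856e-04, -9.99999516e-01]]), 'ft_force': array([-1.04181247,  0.12315479, -0.35790705]), 'torque': array([-0.04638346,  0.00196863, -0.02023616]), 'gripper_force': 0.0, 'finger_gap': 85.47215425056277} -18.700000000000003
```

View pics/top0.png

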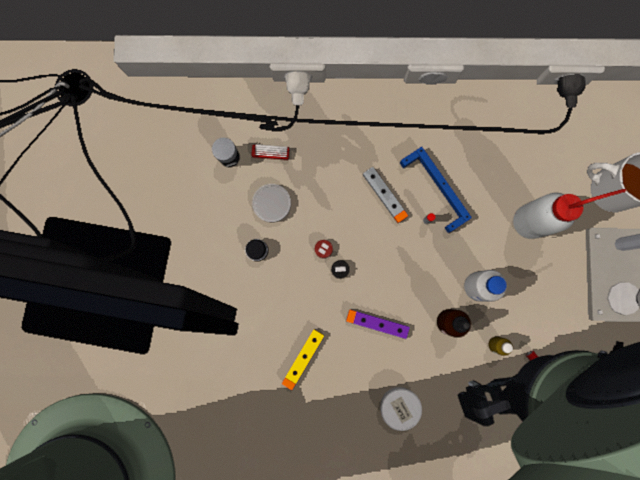

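View pics/scene0.png

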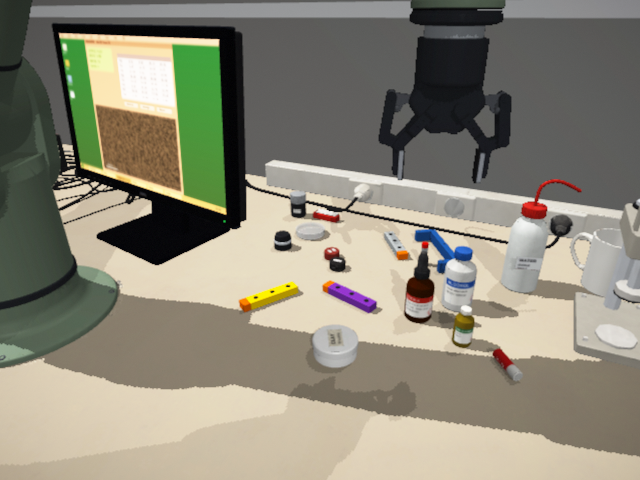

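The top view shows three bar-shaped things: grey with an orange end at (385,195), purple at (379,323) and yellow at (304,358). The grey steel one fits, since it lies before the blue bay at (437,190) with the red post at (431,217). I'll confirm this in a crop and measure it.

```bash
python3 - <<'E'
from h import *
c=dict(np.load("top0.npz")); im=c["image"]; P=cloud(c)
hsv=cv2.cvtColor(im,cv2.COLOR_BGR2HSV); H,S,V=[hsv[...,i].astype(int) for i in range(3)]
roi=np.zeros((480,640),bool); roi[135:245,355:480]=1
o=roi&(H>5)&(H<20)&(S>180)&(V>150); r=roi&((H<4)|(H>175))&(S>170); b=roi&(H>100)&(H<125)&(S>120)
for n,m,h in(("cap",o,14),("post",r,45),("bay",b,22)):
    v,u=np.nonzero(m); print(n,m.sum(),u.mean(),v.mean(),plane(c,u.mean(),v.mean(),h),"depth z med",np.median(P[m][:,2]))
# bar by height
Z=P[...,2]; print("table z",np.median(Z[roi]))
m=roi&(Z>9)&(Z<17)&~b; m[:,415:]=0
n,l,st,ce=cv2.connectedComponentsWithStats(m.astype(np.uint8)); k=1+st[1:,4].argmax(); m=l==k
v,u=np.nonzero(m); q=np.array([plane(c,*p,14)[:2] for p in zip(u,v)],np.float32); print("bar",cv2.minAreaRect(q),st[k])
m=b&(Z>17)&(Z<27)
n,l,st,ce=cv2.connectedComponentsWithStats(m.astype(np.uint8)); k=1+st[1:,4].argmax(); m=l==k
v,u=np.nonzero(m); q=np.array([plane(c,*p,22)[:2] for p in zip(u,v)],np.float32); print("bay",cv2.minAreaRect(q),cv2.boxPoints(cv2.minAreaRect(q)))
cv2.imwrite("pics/crop0.png",cv2.resize(im[140:240,350:480],None,fx=6,fy=6,interpolation=cv2.INTER_NEAREST)[:600,:780])
E
```

```text
cap 88 400.6818181818182 216.0340909090909 [ 427.26771619 -491.27187467   14.        ] depth z med 13.709614977232093
post 51 430.8627450980392 216.76470588235293 [ 422.2289877  -534.41533952   45.        ] depth z med 45.340197964803906
bay 1115 439.5156950672646 186.03139013452915 [ 475.87152598 -552.77465215   22.        ] depth z med 21.193264680798052
table z 0.18401585152696498
bar ((462.35888671875, -466.0542907714844), (99.69261169433594, 21.079547882080078), 35.84499740600586) [363 167  45  56 748]
bay ((471.5936279296875, -546.5662231445312), (140.66912841796875, 42.431556701660156), 34.16009521484375) [[ 401.48096 -568.5041 ]
 [ 425.30658 -603.61505]
 [ 541.7063  -524.62836]
 [ 517.8807  -489.5174 ]]
```

View pics/crop0.png

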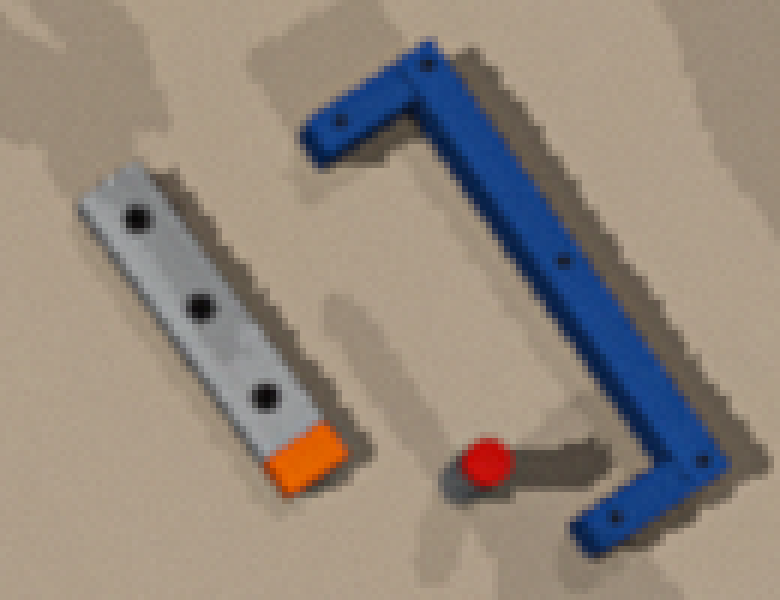

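The crop confirms the steel bar with its orange cap. The bay is 42x141 mm and the post lies within 0.3 mm of where it should be in the bay's frame. Next I write the helpers, hover behind the bar and check that the arm clears the monitor.

```bash
cat >> h.py <<'E'
A=np.radians(34.16); Y=np.array([np.cos(A),np.sin(A)]); X=np.array([np.sin(A),-np.cos(A)]); O=np.array([471.6,-546.6])-21*X
def B(p): return O+p[0]*X+p[1]*Y                 # bay -> world xy
def toB(w): d=np.asarray(w)[...,:2]-O; return np.stack([d@X,d@Y],-1)
def R(deg):                                       # tool y = bay +x turned by deg; z down
    t=np.radians(deg); y=np.r_[np.cos(t)*X+np.sin(t)*Y,0]; z=np.array([0,0,-1.]); return np.stack([np.cross(y,z),y,z],1)
def at(x,y,z): return np.r_[B((x,y)),z]
def look(name=None):
    c=camera("top"); im=c["image"]; P=cloud(c)
    if name: cv2.imwrite(f"pics/{name}.png",cv2.resize(im[140:240,350:480],None,fx=6,fy=6)[:600,:780])
    hsv=cv2.cvtColor(im,cv2.COLOR_BGR2HSV).astype(int); H,S,V=np.moveaxis(hsv,-1,0); b=toB(P)
    roi=(b[...,0]>-100)&(b[...,0]<35)&(abs(b[...,1]-10)<110)&(np.hypot(b[...,0]+17,b[...,1]+34)>10)
    cap=roi&(H>5)&(H<20)&(S>180)&(V>120)
    m=roi&(P[...,2]>9)&(P[...,2]<17.5)&~((H>95)&(H<130)&(S>110))
    m=cv2.morphologyEx(m.astype(np.uint8),cv2.MORPH_OPEN,np.ones((3,3)))
    n,l,st,ce=cv2.connectedComponentsWithStats(m); k=1+st[1:,4].argmax(); v,u=np.nonzero(l==k)
    q=np.array([toB(plane(c,*p,14)) for p in zip(u,v)],np.float32); (ctr,sz,_)=r=cv2.minAreaRect(q)
    w=np.linalg.svd(q-q.mean(0),full_matrices=False)[2][0]; w=w*np.sign(-w[1])
    v,u=np.nonzero(cap); cc=toB(plane(c,u.mean(),v.mean(),14)) if len(u) else None
    th=np.degrees(np.arctan2(w[0],-w[1]))
    print("bar ctr",np.round(ctr,1),"mean",q.mean(0).round(1),"size",np.round(sz,1),"theta %.1f"%th,"cap",np.round(cc,1) if cc is not None else None,"cap px",cap.sum(),"t",round(read_state()["time"],1))
    return np.array(ctr),th
E
python3 - <<'E'
from h import *
look()
clamp(); movep(at(-100,18,120),R(0)); s=read_state(); print(s["qpos"].round(2),s["eef_pos"].round(1),s["finger_gap"],s["time"])
c=camera("scene"); cv2.imwrite("pics/scene1.png",c["image"])
look()
E
```

```text
bar ctr [-50.7  37.6] mean [-50.5  37.8] size [20.8 99.7] theta 1.8 cap [-50.1  -5.8] cap px 93 t 0.1
[ 0.8   0.59 -0.13  1.73  0.1   0.83 -0.35] [ 417.4 -438.   120.5] 0.20644820821121176 1.975Traceback (most recent call last):
  File "<stdin>", line 5, in <module>
  File "h.py", line 27, in look
    n,l,st,ce=cv2.connectedComponentsWithStats(m); k=1+st[1:,4].argmax(); v,u=np.nonzero(l==k)
                                                       ~~~~~~~~~~~~~~~^^
ValueError: attempt to get argmax of an empty sequence
```

View pics/scene1.png

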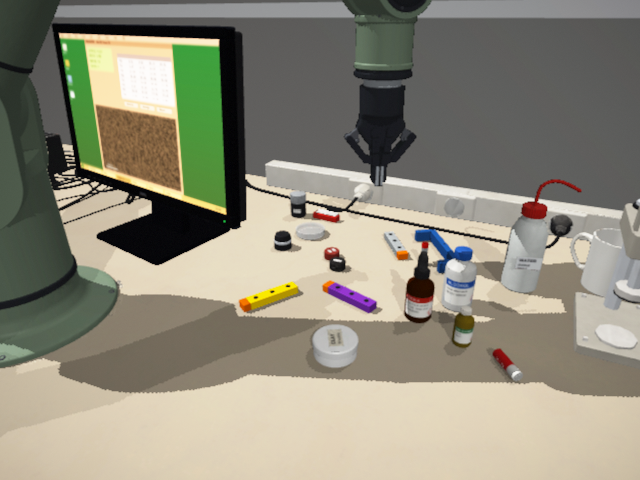

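The arm passes well above the monitor, and the closed fingertip is at about (379,180). First push, then look.

```bash
cat >> h.py <<'E'
def peek(name=None):
    p=read_state()["eef_pos"]; movel(np.r_[p[:2],90],max_speed=200); movep(at(-40,-200,150),R(0)); return look(name)
def push(p0,p1,deg,deg1=None,v=35,z=5):
    movep(at(*p0,70),R(deg)); movel(at(*p0,z),max_speed=100)
    hit=movel(at(*p1,z),R(deg if deg1 is None else deg1),max_speed=v,guard=15); s=read_state(); print("hit",hit,"tcp",toB(s["eef_pos"]).round(1),s["eef_pos"][2].round(1),"F",s["ft_force"].round(1))
    p=toB(s["eef_pos"]); d=np.array(p0)-p; d*=8/max(np.hypot(*d),1e-6); movel(at(*(p+d),z),max_speed=80)
E
python3 - <<'E'
from h import *
push((-90,18),(-58,18),0)
peek()
E
```

```text
hit False tcp [-58.2  18. ] 4.9 F [-0.4 -0.4  0. ]
bar ctr [-50.9  37.5] mean [-50.7  36.3] size [ 21.1 100. ] theta 1.8 cap [-50.2  -5.8] cap px 94 t 6.0
```

The bar didn't move, so I check where the finger really is relative to it.

```bash
python3 - <<'E'
from h import *
movep(at(-90,18,70),R(0)); movel(at(-90,18,5),max_speed=100); movel(at(-62,18,5),max_speed=60)
c=camera("scene"); print(read_state()["time"],w2p(c,at(-62,18,5)),w2p(c,at(-50,37,14)))
u,v=map(int,w2p(c,at(-50,20,14))); cv2.imwrite("pics/s2.png",cv2.resize(c["image"][v-60:v+40,u-65:u+65],None,fx=6,fy=6))
P=cloud(c); sub=P[v-60:v+40,u-65:u+65]; b=toB(sub); m=(sub[...,2]>20)&(sub[...,2]<60)&(abs(b[...,0]+62)<40)&(abs(b[...,1]-18)<40)
for z in(22,30,40,50): k=m&(abs(sub[...,2]-z)<4); print(z,k.sum(),b[k].min(0),b[k].max(0)) if k.any() else 0
E
```

```text
8.45 (np.float64(392.8262701504285), np.float64(251.16603571487127)) (np.float64(396.3460515634986), np.float64(242.39735577260544))
30 5 [-68.51452648   9.77964013] [-55.73129408  21.50695617]
40 41 [-75.36239476   4.52882334] [-49.06910277  15.45005909]
50 51 [-76.27397108   5.58566122] [-50.06574264  24.1751635 ]
```

View pics/s2.png

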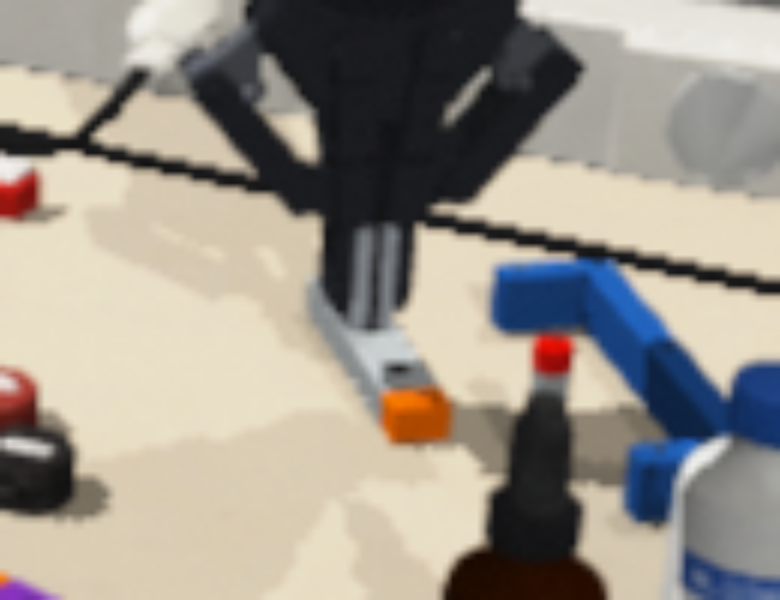

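The fingertip seems to hang about 13 mm higher than the TCP reading: its end at crop (370,328) lies above the bar's top. I back off and check the height against the worktop with a light guard.

```bash
python3 - <<'E'
from h import *
movel(at(-95,18,5),max_speed=100); s=read_state(); print(s["finger_gap"],s["eef_pos"],s["tool_rot"].round(3).tolist())
c=camera("scene"); P=cloud(c); b=toB(P); m=(np.abs(b[...,0]+95)<25)&(np.abs(b[...,1]-18)<25)&(P[...,2]>4)
v,u=np.nonzero(m); print("finger low pts",np.sort(P[m][:,2])[:15].round(1)); 
k=m&(P[...,2]<25); print(b[k].min(0) if k.any() else 0,b[k].max(0) if k.any() else 0)
print(w2p(c,at(-95,18,5)),"lowest rows",np.sort(v)[-5:], u[np.argsort(v)[-5:]])
try: print("hit",movel(at(-95,18,-7),max_speed=10,guard=4))
except PlanningError as e: print(e)
s=read_state(); print(s["eef_pos"],s["ft_force"],s["time"])
E
```

```text
0.0956260629390056 [ 421.69417368 -440.88344664    5.30480617] [[0.827, 0.562, 0.0], [0.562, -0.827, -0.001], [0.0, 0.001, -1.0]]
finger low pts [33.5 34.  34.1 34.2 34.5 34.7 35.4 35.6 35.9 36.2 36.6 37.5 37.6 37.6
 37.6]
0 0
(np.float64(376.56736232210494), np.float64(252.342854190131)) lowest rows [241 241 241 241 241] [377 378 379 380 381]
hit False
[ 421.37116187 -440.54128037   -6.94009884] [-0.25602276 -0.80251275  0.82981647] 10.3333
```

No contact at a reading of -7, so the true tip is higher than the TCP says. I find the worktop with a guard.

```bash
python3 - <<'E'
from h import *
try: print("hit",movel(at(-95,18,-30),max_speed=12,guard=4))
except PlanningError as e: print(e)
s=read_state(); print(s["eef_pos"],s["ft_force"],s["time"])
c=camera("scene"); u,v=map(int,w2p(c,at(-95,18,0))); print(u,v); cv2.imwrite("pics/s3.png",cv2.resize(c["image"][v-60:v+40,u-65:u+65],None,fx=6,fy=6))
E
```

```text
hit True
[ 421.35998146 -440.49906753  -26.48951655] [0.02238928 0.93520751 9.01092317] 11.7833
376 254
```

View pics/s3.png

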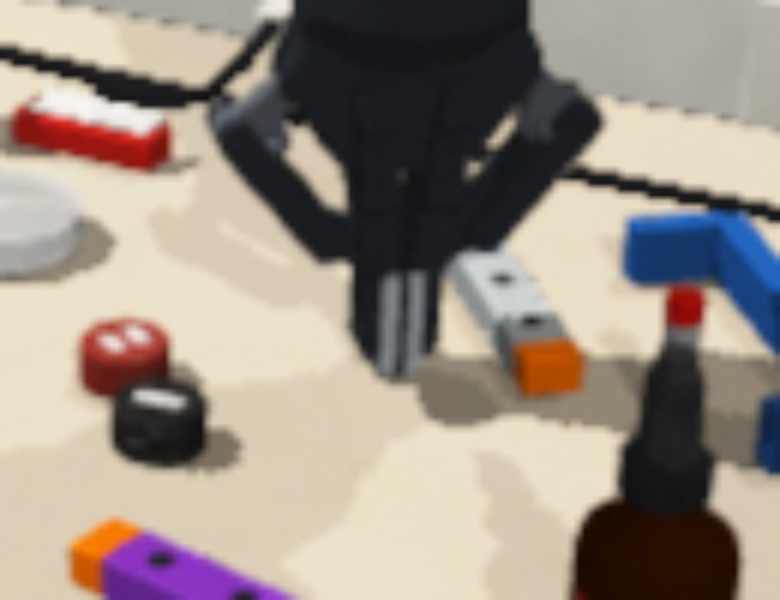

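Contact with the worktop comes at a reading of z ≈ -26, and the tip appears at crop (397,377), so xy agrees. I use z = -20, which puts the tip 6 mm up, and push.

```bash
sed -i 's/z=5)/z=-20)/; s/\*p0,70),R/*p0,45),R/; s/p\[:2\],90/p[:2],60/' h.py; python3 - <<'E'
from h import *
movel(at(-95,18,-20),max_speed=100)
movel(at(-53,18,-20),max_speed=35,guard=15); print(read_state()["ft_force"].round(1)); movel(at(-65,18,-20),max_speed=100)
peek()
E
```

```text
[-1.4  0.6 -0. ]
bar ctr [-36.6  39.1] mean [-36.3  38.8] size [20.9 99.7] theta 14.3 cap [-26.   -2.9] cap px 92 t 15.2
```

```bash
python3 - <<'E'
from h import *
push((-68,24),(-39.5,24),0)
peek()
E
```

```text
hit True tcp [-50.  24.] -19.4 F [-2.7  0.9 12.3]
bar ctr [-35.1  39.3] mean [-35.3  39.4] size [21.1 99.4] theta 15.4 cap [-23.6  -2.7] cap px 91 t 19.4
```

```bash
sed -i 's/    hit=movel/    wait(.2); print("F0",read_state()["ft_force"].round(1)); hit=movel/' h.py; python3 - <<'E'
from h import *
push((-64,25),(-39,25),0,z=-18)
peek()
E
```

```text
F0 [0.  0.7 0.4]
hit False tcp [-39.  25.] -18.0 F [-1.6  0.2  0.3]
bar ctr [-25.2  39.7] mean [-25.1  39.8] size [21.1 99.5] theta 19.1 cap [-11.1  -1.3] cap px 91 t 24.0
```

```bash
cat >> h.py <<'E'
def endpush(c,th,y_end):
    a=np.radians(th); t=np.array([np.sin(a),-np.cos(a)]); n=np.array([np.cos(a),np.sin(a)])
    m=n@(c-np.array([-17,-34]))-16; L=(c[1]-y_end)/np.cos(a); fin=c+L*t
    print("post clearance %.1f travel %.1f"%(m,L),"final",fin,"front corner",fin+50*t+10*n,"rear corner",fin+50*t-10*n)
    if m<4: return False
    push(c-70*t,c-61*t+L*t,th,v=30,z=-18); return True
E
python3 - <<'E'
from h import *
push((-53,25),(-33.5,25),0,z=-18)
c,th=peek()
if endpush(c,th,-2): peek("after_end")
E
```

```text
F0 [-0.5  0.1  0.2]
hit False tcp [-33.5  25. ] -18.1 F [ 0.7  0.6 -0.9]
bar ctr [-19.6  39.8] mean [-19.2  39.3] size [21.  99.6] theta 21.6 cap [-4.2 -0.7] cap px 92 t 28.5
post clearance 8.7 travel 44.9 final [-3.05245168 -2.        ] front corner [ 24.64850085 -44.80954647] rear corner [  6.05244678 -52.17071629]
F0 [-0.2  0.8 -0.8]
hit False tcp [-25.5  54.7] -18.0 F [ 0.4  1.4 -0.3]
bar ctr [-2.2 -4. ] mean [-2.2 -3.7] size [21.3 99.7] theta 21.7 cap [ 15.  -43.9] cap px 85 t 34.6
```

```bash
sed -i 's/z=-20)/z=-18,g=15)/; s/guard=15/guard=g/' h.py; python3 - <<'E'
from h import *
push((-46,26),(-15,26),0,v=30)
c,th=peek()
a=np.radians(th)
if abs(th)<9:
    push((c[0]-10-16-25*abs(np.sin(a)),c[1]+2),(9,c[1]+2),0,v=22,g=6)
    peek("after_flush")
E
```

```text
F0 [0.8 0.4 0.7]
hit False tcp [-15.   25.9] -17.9 F [-0.8  0.3 -0.2]
bar ctr [ 5.6 -6.2] mean [ 5.9 -6.7] size [21.2 99.5] theta 7.0 cap [ 11.5 -49.3] cap px 91 t 39.5
F0 [ 0.7 -0.6 -0.4]
hit True tcp [ 4.3 -4.2] -18.6 F [ 0.1 -0.1 -0.1]
bar ctr [20.4 -7.4] mean [20.4 -9. ] size [21.7 99.4] theta 0.0 cap [ 20.1 -50.7] cap px 88 t 44.3
```

View pics/after_flush.png

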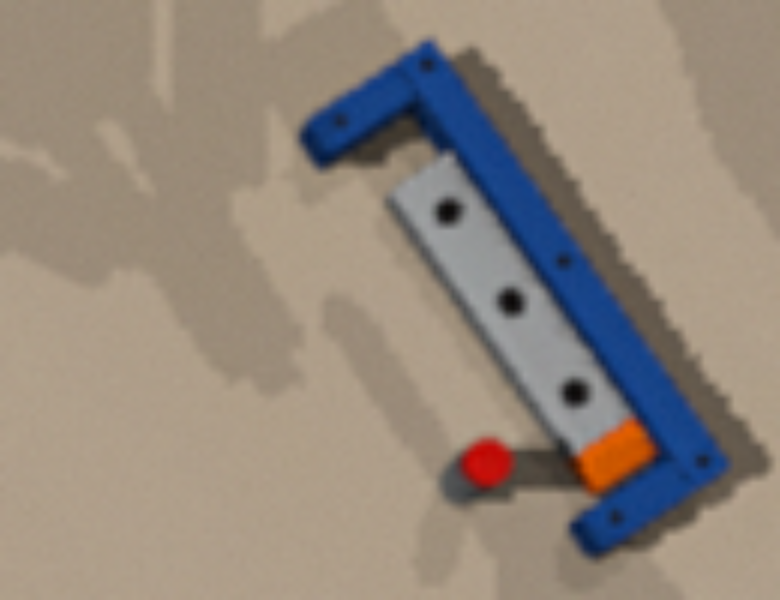

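The bar lies flat along the fence, with the cap at crop (617,457) behind the post and the bare end at (425,175) inside the left stop. The robot is clear, so I hand it in.

```bash
python3 -c "
from h import *
print(finish_job())"
```

```text
the job is handed in; nothing more can be done
None
```

The job is handed in: the steel bar went in cap first behind the post and lies flat against the back fence between the two end stops, with the robot clear at about 44 s; I took no final picture of the bystanders, but no push went near them.

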